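# Free a canister from a ratchet jar vise

### The arm

A 6-joint arm with a two-finger parallel gripper is mounted at the origin on the work surface. World frame = base frame: x ahead of the robot, y to its left, z up, the work surface at z = 0. Lengths are in m, angles in degrees, forces in N, time in s.
With the tool pointing down it reaches from about 0.375 to 0.925 m from the base axis. Payload 5.7 kg.
Tool frame: the origin (TCP) lies at the very end of the fingers, on their centre line; the grasp point (between the pads) lies 19 mm behind it; z points along the fingers, y is the line along which they close (so a half turn about z gives the same grasp; the last joint's range is limited). The gripper opens to 85 mm and grips with 20 to 120 N. Pads are 22 mm wide; open, the fingers measure 114 mm over their backs; the gripper's body (76 mm by 85 mm) begins 54 mm behind the grasp point. The pads swing forward as they close: fully open they stand 13 mm farther back than shut.
Start: joints at [61.702, 20.558, 86.54, -0, 72.909, -6.595], TCP at [0.222, 0.557, 0.231] pointing down, gripper open.
Joint ranges: [-170.27, 170.27], [-57.76, 135], [12.27, 136.19], [-55.21, 235.2], [11.17, 155.16], [-170.74, 170.74]. Speed limits (degrees/s): [136.94, 136.94, 180, 180, 180, 180].

### API

Orientations are given as a 3x3 rotation matrix whose columns are the frame's x, y, z axes.
In Python, from plant import env gives the robot as it stands.
- The arm moves only by the shell command python3 -m inch 'ROWS' [OPENING] [FORCE]. ROWS is JSON, a list of rows, each a list of 2 entries, a list of its own where there are three numbers: the shift along the tool's x, y, z in cm, then the turn about the tool's z in rad. A call has 1 to 20 rows; each row is the pose to reach, as a shift and turn from the pose commanded when the call began, along the tool's axes at that moment; what a row does not reach only later rows make up. A row lasts 1/8 s, in which the tool goes at most 62.5 mm and 10.7 degrees, less where a joint would pass 70% of its speed; a pose out of reach is approached as far as the arm can. A call with a gripper value outside its range is refused whole. OPENING is the opening, from -1 (shut) to 1 (fully open), so that 0 is half open, set as the call begins (- or left out, the last holds). The fingers move at their own pace and stop on an object; FORCE is the grip in N (left out, the last holds). Time passes only in rows, so rows that repeat a pose let the fingers close. It gives the time, the measured TCP pose, the force, the opening and the grip force at its end, in the units of the state.
- env.get_obs(): the state, without advancing time (a new reading comes with each control period).
- env.camera(name): name is "scene" or "top" or "wrist"; returns the picture (400x640x3 uint8, blue, green, red); there is no depth.
- env.get_calibration(name): a dict with "fx", "fy", "cx", "cy" (pixels), "world_to_cam" (4x4, takes a point from world to camera coordinates); the wrist camera has in their place "mount" (4x4, takes a point from camera to tool coordinates, whose origin is the TCP and whose axes are the flange's). Camera axes: x right, y down, z forward; pixel columns grow to the right and rows downward; lengths in m; the calibration is good to about 2 mm. A picture is of the moment at which its call begins: read the wrist's pose just before it. get_calibration takes no time and is no camera call.
- env.hand_in(): hands the job in; it is judged then, once.
The state is a dict: "time_s": time; "joints": joint angles; "joint_velocities": joint speeds; "effort": joint torques, N m; "tool_pos": TCP position; "eef_rot": TCP orientation; "contact_force": force on the tool from outside, world axes, zero at the start; "wrist_torque": the same for the moment, N m; "grip_width": finger opening in m; "finger_force": force on a finger pad.
Only numpy, scipy, OpenCV 4.12 (cv2) and the standard library are available. Lean on these libraries where they do the work, as an engineer would, in place of code of your own. Each camera call takes 0.05 s, during which the arm holds its last target. There are 200 camera calls.

### The job

The cap is back on the orange canister, so open the jar vise that holds it: with a closed fingertip press down the thumb tab of the ratchet release on the sliding jaw and, keeping it down, push the jaw back along its toothed bar until it is fully home against the end stop; then let the tab spring up and come away. Grip and lift nothing: the canister stays standing where it is on the vise, and the things round about are not shifted.

Things in the scene. Friction and masses are not known exactly. Their poses are not given: they have to be found in the camera images.
- vise: One-hand jar vise on suction feet; it does not move. Grey bed 110 (x) x 316 (y) mm, top 30 mm above the counter, with a toothed steel bar in a slot along its middle (y). Origin under the bed's centre at counter level, z up. The fixed white jaw with a rubber V stands at the -y end, 104 mm high; the white sliding jaw opens towards +y, up to the end stop near the +y end.
- jaw (a joint): Opening of the sliding jaw along the vise's +y, in m: 0 = closed, 0.150 = fully back on the end stop. Its rubber face is at y = -120 mm + this value in the vise's frame. The ratchet blocks the way back (even a push of 25 N on the jaw) unless the release is pressed; then about 3 to 5 N slides it. It stays where it is left.
- release (a joint): Release lever's angle, rad: 0 = up, pawl in the teeth (up to 0.06 while the pawl sits part-way up a tooth); 0.26 = tab down on its stop. From about 0.13 the pawl is clear and the jaw is free. Sprung: 2 N on the tab starts it, 6 N holds it fully down; let go, it rises. Its pin lies across the bar, 43 mm nearer the fixed jaw and 29 mm lower than the tab's centre.
- release_tab (a point): Centre of the top face of the steel thumb tab of the release, which rides on the sliding jaw, on its +y side; 62 mm above the counter when up. Tab 44 mm wide (vise's x), 40 mm long (y), tilted up 7 degrees to +y, where a turned-up lip stands 10 mm proud, its near face 18 mm from the centre: a fingertip can push on it. Fully down, the centre is 12 mm lower and 6 mm further to +y.
- jaw_face (a point): Middle of the sliding jaw's rubber face, which bears on the canister, 66 mm above the counter; face 80 mm wide, 56 mm high. The upright behind it is 96 mm wide and 18 mm thick with the face, top 103 mm above the counter. The tab's centre is 93 mm from this face in the vise's +y (75 mm clear behind the upright).
- end_stop (a point): Top edge of the small steel end stop in the slot, on the side that meets the jaw: 28 mm wide, 42 mm above the counter, lower than the pressed tab, which passes over it.
- canister: Orange plastic canister with a ribbed twist cap, standing on the vise's bed between the two jaws: body 76 mm across, cap 66 mm across, 120 mm high in all (top 150 mm above the counter), 0.25 to 0.5 kg. Origin under its centre, z up. It must not be gripped, lifted or shifted.
- jug: Bystander: glass measuring jug, 112 mm across the rim, 138 mm high, handle towards its +y. Origin under its centre.
- basket: Bystander: empty aluminium steamer basket with a perforated floor, 208 mm across, 84 mm high, two loop handles. Origin under its centre.
- spice_jar: Bystander: small amber jar with a steel lid, 48 mm across, 88 mm high, standing beyond the vise, close to it. Origin under its centre.
- tea_glass: Bystander: small tea glass, 60 mm across, 85 mm high, standing close to the vise on the robot's side. Origin under its centre.
- bowl: Bystander: blue ceramic bowl, 140 mm across, 58 mm high. Origin under its centre.
- tin: Bystander: food tin, 74 mm across, 55 mm high. Origin under its centre.
- spoon: Bystander: wooden spoon, 260 mm long, lying flat along its x. Origin under its middle.
Mind the look-alikes: they are no part of the job. Leave any purple look-alike of the canister alone.

How it is judged:
By the outcome, as a careful person would: the job done as asked, in the order asked, and still so for the second after the job is handed in, with the robot touching nothing.
It also fails if it takes over 38 s, if anything falls off the work surface, if the arm or the gripper's body presses on something with over 40 N, if the wrist force passes 120 N, or if a joint passes its speed limit or range.

## Working session

There is one attempt and no reset: what is moved stays moved. The work goes in short steps, Python scripts to look and compute and a shell command to move; the robot and the scene stay as the last step left them, time stands still between calls to the robot, and variables do not carry over. Pictures are saved under pics/ and viewed, at most 10 in all, crops included, and the job is handed in when it is done.

```bash
mkdir -p pics; ls; python3 - <<'E'
from plant import env
import cv2,numpy as np
np.set_printoptions(precision=4,suppress=True)
for n in("scene","top"):
    cv2.imwrite(f"pics/{n}0.png",env.camera(n))
    c=env.get_calibration(n);print(n,c)
o=env.get_obs();print(o["time_s"],o["tool_pos"],o["eef_rot"],o["grip_width"])
E
```

```text
pics
scene {'fx': 365.28465973527693, 'fy': 365.28465973527693, 'cx': 323.24465578290005, 'cy': 205.44122565694056, 'world_to_cam': array([[-0.0872,  0.9962, -0.0059,  0.057 ],
       [ 0.7454,  0.0613, -0.6637, -0.362 ],
       [-0.6608, -0.0623, -0.7479,  1.6845],
       [ 0.    ,  0.    ,  0.    ,  1.    ]])}
top {'fx': 486.2673475348261, 'fy': 486.2673475348261, 'cx': 316.52908560090265, 'cy': 203.17377784086545, 'world_to_cam': array([[-0.0249, -0.9997,  0.0085, -0.016 ],
       [-0.9972,  0.0243, -0.0702,  0.56  ],
       [ 0.07  , -0.0102, -0.9975,  1.3975],
       [ 0.    ,  0.    ,  0.    ,  1.    ]])}
0.1 [0.2216 0.5569 0.2305] [[-0.9291  0.3698 -0.0008]
 [ 0.3698  0.9291 -0.0015]
 [ 0.0002 -0.0017 -1.    ]] 0.08587377513183261
```

View pics/top0.png

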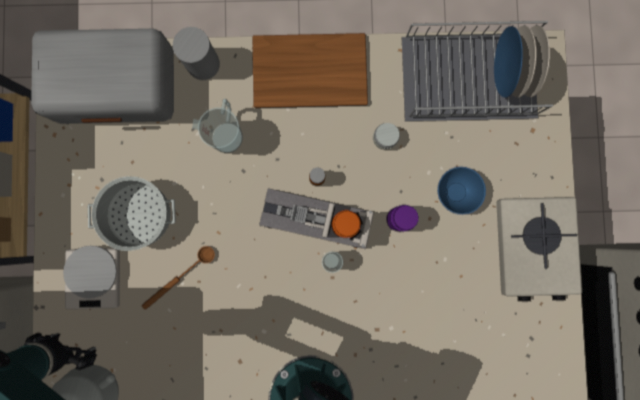

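View pics/scene0.png

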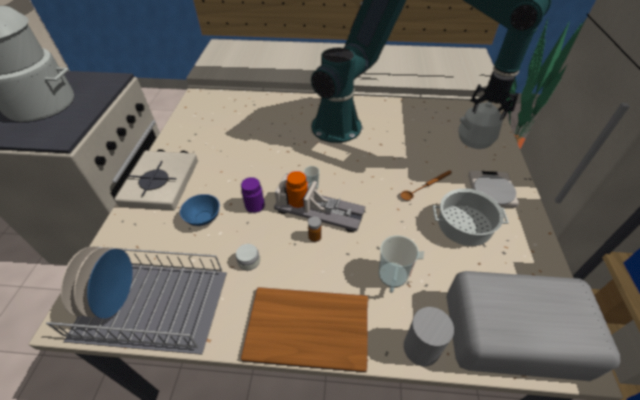

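Top view: the vise lies at about (262–373, 188–247). The candidates are the orange canister (346,222), between the jaws, and the purple look-alike (403,217), which stands outside the vise. The sliding jaw with the tab, at about (328,215)/(305,213), is left of the orange canister. I'll check this in a close crop and measure the bed's outline.

```bash
cat >h.py <<'E'
from plant import env
import cv2,numpy as np
np.set_printoptions(precision=4,suppress=True)
def ray(n,px,obs=None):
    c=env.get_calibration(n)
    d=np.array([(px[0]-c['cx'])/c['fx'],(px[1]-c['cy'])/c['fy'],1.])
    if n=='wrist':
        M=np.eye(4);M[:3,:3]=np.array(obs['eef_rot']);M[:3,3]=obs['tool_pos'];T=M@c['mount']
    else: T=np.linalg.inv(c['world_to_cam'])
    return T[:3,3],T[:3,:3]@d
def onz(n,px,z,obs=None):
    o,d=ray(n,px,obs);return o+d*(z-o[2])/d[2]
E
python3 - <<'E'
from h import *
im=cv2.imread('pics/top0.png')
c=im[170:270,250:390];a=cv2.resize(c,None,fx=5,fy=5,interpolation=cv2.INTER_CUBIC)
cv2.imwrite('pics/crop.png',a)
hsv=cv2.cvtColor(im,cv2.COLOR_BGR2HSV)
m=cv2.inRange(hsv,(5,180,120),(15,255,255));m[:170]=0;m[270:]=0;m[:,:320]=0
n,l,s,ce=cv2.connectedComponentsWithStats(m);i=1+s[1:,4].argmax();print(s[i],ce[i],onz('top',ce[i],.15))
print(env.get_calibration('wrist'))
E
```

```text
[333 211  26  26 541] [345.4898 223.5397] [ 0.4946 -0.1035  0.15  ]
{'fx': 328.7519495087244, 'fy': 328.7519495087244, 'cx': 318.8418156559989, 'cy': 202.16435243049796, 'mount': array([[-0.0003, -0.9456, -0.3253,  0.0844],
       [ 1.    , -0.0002, -0.0002, -0.0006],
       [ 0.0002, -0.3253,  0.9456, -0.1418],
       [ 0.    ,  0.    ,  0.    ,  1.    ]])}
```

View pics/crop.png

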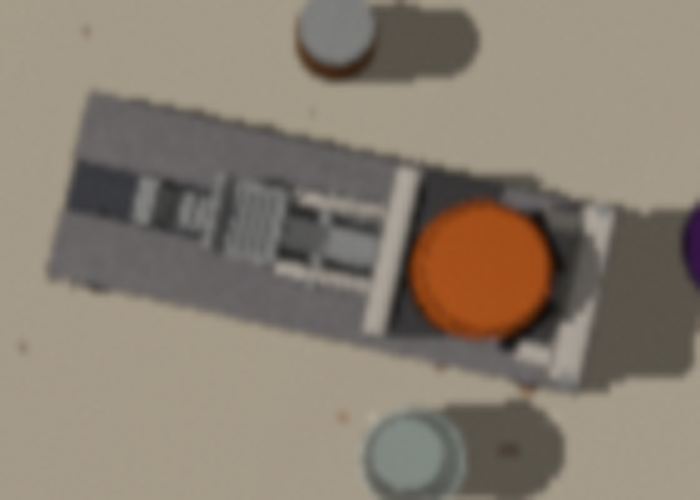

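The crop shows the tab at crop (253,222), which is top-view pixel (300.6,214.4). The lip is at (215,212), the end stop at (147,200) and the upright's top edge at (405,170)–(375,333). The orange canister is the one between the jaws. Next I'll work out the positions.

```bash
python3 - <<'E'
from h import *
f=lambda c,z:onz('top',(250+(c[0]+.5)/5-.5,170+(c[1]+.5)/5-.5),z)
A,B,C,D=f((90,93),.03),f((50,277),.03),f((615,207),.03),f((575,390),.03)
print('corners',A,B,C,D,np.linalg.norm(A-B),np.linalg.norm(A-C))
tab=f((253,222),.062);stop=f((160,202),.042);u1,u2=f((404,170),.103),f((375,333),.103)
lip=f((216,212),.072)
y=(A-C)+(B-D);y/=np.linalg.norm(y);x=np.array([y[1],-y[0],0]);print('y',y,np.degrees(np.arctan2(y[1],y[0])),'x',x)
can=np.array([.4946,-.1035,0])
print('jawdir',(u1-u2)/np.linalg.norm(u1-u2),np.linalg.norm(u1-u2))
o=(A+B)/2-.158*y;o[2]=0;print('org',o,(A+B+C+D)/4)
for n,p in dict(tab=tab,lip=lip,stop=stop,u=(u1+u2)/2,can=can,jar=f((338,30),.088),glass=f((408,455),.085)).items():print(n,p,'vise x,y',(p-o)@x,(p-o)@y)
E
```

```text
corners [0.6057 0.111  0.03  ] [0.4997 0.1359 0.03  ] [ 0.5321 -0.1913  0.03  ] [ 0.4273 -0.1648  0.03  ] 0.10884984116524961 0.3110515896495014
y [0.2354 0.9719 0.    ] 76.38670754619761 x [ 0.9719 -0.2354  0.    ]
jawdir [ 0.9796 -0.2012  0.    ] 0.09065274381992283
org [ 0.5155 -0.0301  0.    ] [ 0.5162 -0.0273  0.03  ]
tab [0.527  0.0175 0.062 ] vise x,y -3.218498283780527e-05 0.04899480726366057
lip [0.5326 0.0378 0.072 ] vise x,y 0.0006481312879712958 0.07010517721937863
stop [0.5408 0.0709 0.042 ] vise x,y 0.0007409962229545826 0.10418800758003577
u [ 0.5071 -0.0578  0.103 ] vise x,y -0.0016243430425999612 -0.02887682867845283
can [ 0.4946 -0.1035  0.    ] vise x,y -0.003064519390121801 -0.07622453002558106
jar [ 0.6316 -0.0329  0.088 ] vise x,y 0.11346520684931277 0.024669022985843933
glass [ 0.3952 -0.0656  0.085 ] vise x,y -0.10858026853890068 -0.06278191676169143
```

```bash
python3 -m inch '[[[-3,-2.4,0],0.09],[[-6,-4.9,0.2],0.18],[[-9,-7.3,0.4],0.27],[[-12.1,-9.7,0.6],0.36],[[-15.1,-12.1,0.8],0.45],[[-18.1,-14.6,1],0.54],[[-21.1,-17,1.2],0.63],[[-24.1,-19.4,1.4],0.72],[[-27.2,-21.9,1.6],0.81],[[-30.2,-24.3,1.8],0.9],[[-33.2,-26.7,2],1],[[-36.2,-29.1,2.2],1.1],[[-39.2,-31.6,2.5],1.19],[[-42.3,-34,2.8],1.27],[[-45.3,-36.4,3],1.35],[[-47,-37.8,3],1.4],[[-48.3,-38.8,3],1.43],[[-48.3,-38.8,3],1.43]]' -1 20
python3 - <<'E'
from h import *
o=env.get_obs();im=env.camera('wrist');cv2.imwrite('pics/w1.png',im)
import pickle;pickle.dump(o,open('o1.pkl','wb'));print(o['tool_pos'],o['eef_rot'],o['contact_force'])
E
```

```text
time_s: 2.35
tool_pos: [0.5274, 0.0181, 0.2012]
eef_rot: [[0.236, 0.972, -0.0], [0.972, -0.236, 0.0], [0.0, -0.0, -1.0]]
contact_force: [-0.2, 0.3, 1.0]
grip_width: -0.0001
finger_force: 0.0
[0.5274 0.0181 0.2012] [[ 0.2364  0.9717 -0.0001]
 [ 0.9717 -0.2364  0.0001]
 [ 0.0001 -0.0001 -1.    ]] [-0.1971  0.2567  1.0336]
```

View pics/w1.png

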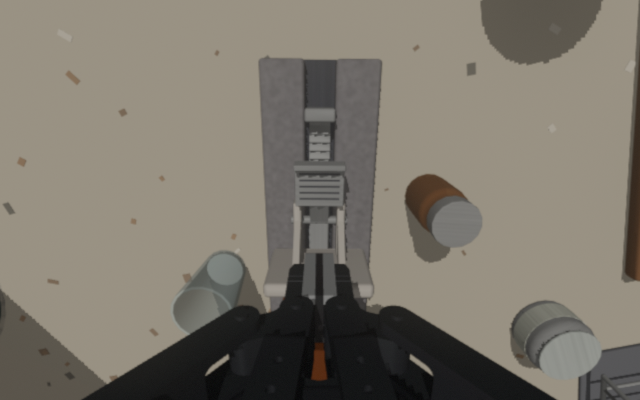

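The wrist view shows the tab at (297–344, 175–206) with its ribs. The lip's top is at about row 166, the end stop at rows 108–121 and the bed's far edge at row 60. The closed fingers end near (319,255).

```bash
python3 - <<'E'
from h import *
import pickle;o=pickle.load(open('o1.pkl','rb'))
R=np.array(o['eef_rot']);t=o['tool_pos']
f=lambda n,p,z:print(n,onz('wrist',p,z,o),'tool cm',100*R.T@(onz('wrist',p,z,o)-t))
f('tab near edge',(320,206),.0595);f('tab L',(297,195),.061);f('tab R',(344,195),.061)
f('lip base',(320,175),.064);f('lip top',(320,163),.074);f('stop far',(320,108),.042);f('stop near',(320,121),.042)
f('bed L',(260,60),.03);f('bed R',(380,60),.03);f('upright top near',(320,283),.103)
f('bedL2',(266,240),.03);f('bedR2',(372,240),.03)
E
```

```text
tab near edge [0.5236 0.0005 0.0595] tool cm [-1.7961  0.0474 14.1746]
tab L [0.5061 0.0162 0.061 ] tool cm [-0.6902 -2.0257 14.025 ]
tab R [0.5472 0.0062 0.061 ] tool cm [-0.6905  2.2075 14.0244]
lip base [0.5308 0.03   0.064 ] tool cm [ 1.2386  0.0434 13.7249]
lip top [0.5337 0.0425 0.074 ] tool cm [ 2.5194  0.0395 12.725 ]
stop far [0.5438 0.0836 0.042 ] tool cm [ 6.7526  0.045  15.9253]
stop near [0.5412 0.0727 0.042 ] tool cm [ 5.6354  0.0459 15.9252]
bed L [0.5021 0.1348 0.03  ] tool cm [10.7414 -5.2151 17.1265]
bed R [0.6043 0.1099 0.03  ] tool cm [10.738   5.304  17.1249]
upright top near [ 0.5109 -0.0514  0.103 ] tool cm [-7.1398  0.0395  9.8241]
bedL2 [ 0.4573 -0.0332  0.03  ] tool cm [-6.6378 -5.6039 17.125 ]
bedR2 [ 0.5653 -0.0594  0.03  ] tool cm [-6.6377  5.5129 17.1234]
```

Tab centre is about +0.1 cm in tool x and 0 in y, with its top 13.9 cm below the TCP. That agrees with the 44 mm width and with the upright behind it. I'll descend to just above it.

```bash
python3 -m inch '[[[0.1,0,2],0],[[0.3,0,5],0],[[0.3,0.05,8],0],[[0.3,0.05,10.5],0],[[0.3,0.05,12],0],[[0.3,0.05,12.8],0],[[0.3,0.05,13.2],0],[[0.3,0.05,13.2],0]]'
python3 -m inch '[[[0,0,0.2],0],[[0,0,0.4],0],[[0.05,0,0.6],0],[[0.1,0,0.8],0],[[0.15,0,1],0],[[0.2,0,1.1],0],[[0.2,0,1.1],0]]'
```

```text
time_s: 3.4
tool_pos: [0.5286, 0.0212, 0.0696]
eef_rot: [[0.236, 0.972, 0.001], [0.972, -0.236, -0.0], [0.0, 0.001, -1.0]]
contact_force: [-0.2, -0.2, 0.1]
grip_width: -0.0002
finger_force: 0.0
time_s: 4.28
tool_pos: [0.5291, 0.0233, 0.0584]
eef_rot: [[0.236, 0.972, 0.0], [0.972, -0.236, 0.0], [0.0, 0.0, -1.0]]
contact_force: [0.6, 2.3, 4.4]
grip_width: 0.0004
finger_force: 1.7
```

```bash
python3 -m inch '[[[0.1,0,0.2],0],[[0.2,0,0.4],0],[[0.3,0,0.6],0],[[0.3,0,0.7],0],[[0.3,0,0.7],0]]'
```

```text
time_s: 4.9
tool_pos: [0.5298, 0.026, 0.0514]
eef_rot: [[0.236, 0.972, 0.0], [0.972, -0.236, -0.0], [-0.0, 0.0, -1.0]]
contact_force: [0.2, 2.4, 6.5]
grip_width: 0.0001
finger_force: 3.3
```

```bash
python3 -m inch '[[[0,0,0.1],0],[[0,0,0.2],0],[[0,0,0.25],0],[[0,0,0.25],0]]'
python3 - <<'E'
from h import *
im=env.camera('wrist');cv2.imwrite('pics/w2.png',cv2.resize(im[60:300,220:420],None,fx=2.5,fy=2.5))
E
```

```text
time_s: 5.4
tool_pos: [0.5299, 0.0261, 0.05]
eef_rot: [[0.236, 0.972, 0.001], [0.972, -0.236, -0.0], [0.0, 0.001, -1.0]]
contact_force: [-3.3, 2.3, 17.4]
grip_width: -0.0001
finger_force: 8.6
```

View pics/w2.png

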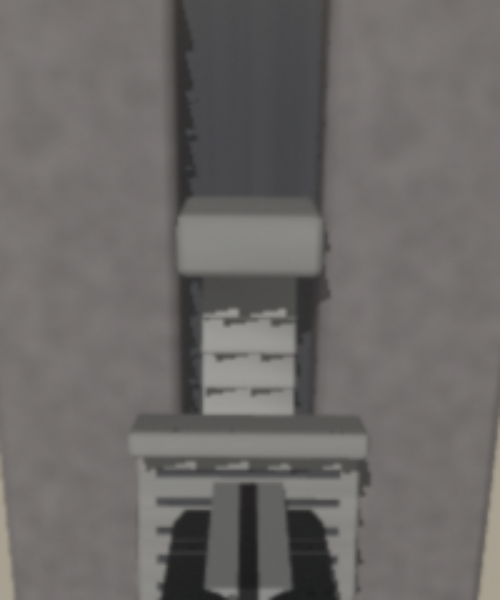

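The fingertip is on the tab and the tab is down on its stop (17 N). The lip, at about row 440 of the crop, is slightly ahead of the finger. Now I'll push back.

```bash
python3 -m inch '[[[0.2,0,0],0],[[0.4,0,0],0],[[0.7,0,0],0],[[1,0,0],0],[[1.3,0,0],0],[[1.6,0,0],0],[[1.9,0,0],0],[[2.2,0,0],0],[[2.5,0,0],0],[[2.8,0,0],0],[[3,0,0],0],[[3,0,0],0]]'
python3 - <<'E'
from h import *
im=env.camera('wrist');cv2.imwrite('pics/w3.png',cv2.resize(im[60:300,220:420],None,fx=2.5,fy=2.5))
E
```

```text
time_s: 6.95
tool_pos: [0.5371, 0.0545, 0.05]
eef_rot: [[0.235, 0.972, 0.001], [0.972, -0.235, -0.001], [-0.001, 0.001, -1.0]]
contact_force: [-1.9, -0.8, 17.0]
grip_width: 0.0001
finger_force: 8.0
```

View pics/w3.png

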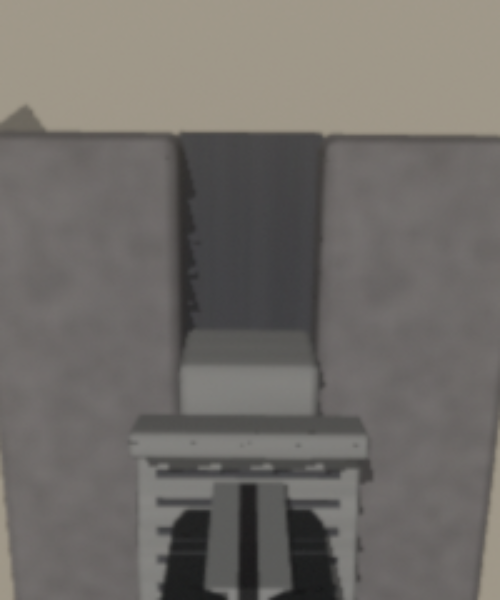

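The jaw has moved with the finger: the tab sits at the same place in the picture and the stop has come nearer, from about row 240 to 380. About 4.4 cm remain.

```bash
python3 -m inch '[[[0.3,0,0],0],[[0.6,0,0],0],[[0.9,0,0],0],[[1.2,0,0],0],[[1.5,0,0],0],[[1.8,0,0],0],[[2.1,0,0],0],[[2.4,0,0],0],[[2.7,0,0],0],[[3,0,0],0],[[3.3,0,0],0],[[3.6,0,0],0],[[3.8,0,0],0],[[3.8,0,0],0]]'
python3 -m inch '[[[0.2,0,0],0],[[0.4,0,0],0],[[0.6,0,0],0],[[0.6,0,0],0]]'
```

```text
time_s: 8.75
tool_pos: [0.5463, 0.0915, 0.05]
eef_rot: [[0.235, 0.972, 0.002], [0.972, -0.235, -0.001], [-0.001, 0.002, -1.0]]
contact_force: [-2.1, -1.2, 15.6]
grip_width: 0.0
finger_force: 7.6
time_s: 9.25
tool_pos: [0.5478, 0.0973, 0.05]
eef_rot: [[0.235, 0.972, 0.002], [0.972, -0.235, -0.001], [-0.001, 0.002, -1.0]]
contact_force: [-2.9, -1.7, 15.5]
grip_width: 0.0002
finger_force: 7.5
```

```bash
python3 -m inch '[[[0.15,0,0],0],[[0.3,0,0],0],[[0.45,0,0],0],[[0.6,0,0],0],[[0.6,0,0],0]]'
python3 - <<'E'
from h import *
im=env.camera('wrist');cv2.imwrite('pics/w4.png',cv2.resize(im[60:300,220:420],None,fx=2.5,fy=2.5))
E
```

```text
time_s: 9.88
tool_pos: [0.549, 0.1022, 0.0496]
eef_rot: [[0.235, 0.972, 0.001], [0.972, -0.235, -0.003], [-0.002, 0.002, -1.0]]
contact_force: [-2.2, -5.2, 11.8]
grip_width: 0.0001
finger_force: 5.5
```

View pics/w4.png

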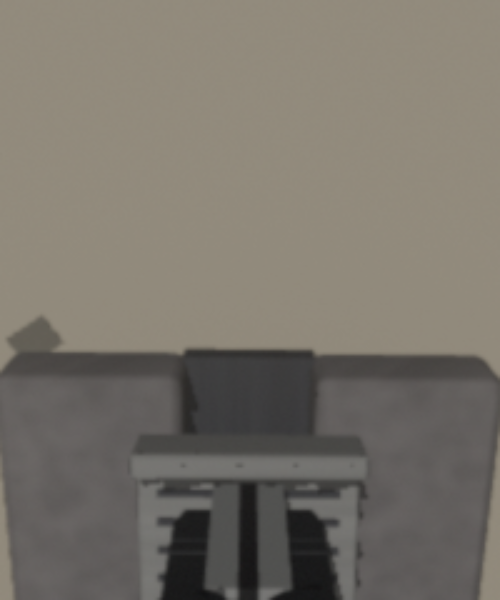

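The lip has come nearer the finger (row 440 to 463), so the finger is slipping, which suggests the jaw has met the stop. I'll push on until it bears on the lip to make sure it's home, with slightly more downward press.

```bash
python3 -m inch '[[[0.15,0,0.05],0],[[0.3,0,0.1],0],[[0.4,0,0.1],0],[[0.4,0,0.1],0]]'
python3 -m inch '[[[0,0,0],0],[[0,0,0],0]]'
```

```text
time_s: 10.42
tool_pos: [0.5495, 0.1043, 0.0489]
eef_rot: [[0.234, 0.972, 0.0], [0.972, -0.234, -0.005], [-0.005, 0.001, -1.0]]
contact_force: [-3.2, -12.4, 16.8]
grip_width: -0.0
finger_force: 10.6
time_s: 10.68
tool_pos: [0.5495, 0.1043, 0.0489]
eef_rot: [[0.234, 0.972, 0.0], [0.972, -0.234, -0.005], [-0.005, 0.001, -1.0]]
contact_force: [-3.1, -13.2, 16.4]
grip_width: 0.0003
finger_force: 10.6
```

13 N pushes against something firm, and sliding takes only 3–5 N, so the jaw is home. I'll rise straight up so I don't drag the jaw forward.

```bash
python3 -m inch '[[[0,0,-0.2],0],[[-0.1,0,-0.5],0],[[-0.3,0,-0.9],0],[[-0.5,0,-1.3],0],[[-0.7,0,-1.8],0],[[-0.8,0,-2.5],0],[[-0.8,0,-4],0],[[-0.8,0,-7],0],[[-0.8,0,-11],0],[[-0.8,0,-15],0],[[-0.8,0,-17],0],[[-0.8,0,-17],0],[[-0.8,0,-17],0]]'
python3 - <<'E'
from h import *
cv2.imwrite('pics/t2.png',cv2.resize(env.camera('top')[160:280,240:400],None,fx=4,fy=4,interpolation=cv2.INTER_CUBIC))
o=env.get_obs();im=env.camera('wrist');cv2.imwrite('pics/w5.png',im)
import pickle;pickle.dump(o,open('o5.pkl','wb'))
E
```

```text
time_s: 12.3
tool_pos: [0.5467, 0.0999, 0.217]
eef_rot: [[0.236, 0.972, -0.001], [0.972, -0.236, -0.0], [-0.0, -0.001, -1.0]]
contact_force: [0.6, -0.1, -1.5]
grip_width: 0.0002
finger_force: 0.0
```

View pics/w5.png

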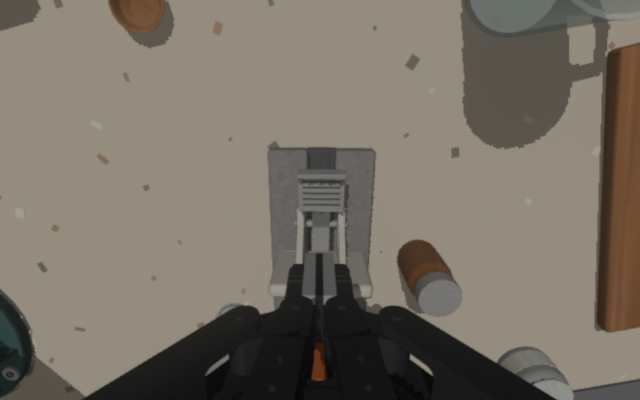

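View pics/t2.png

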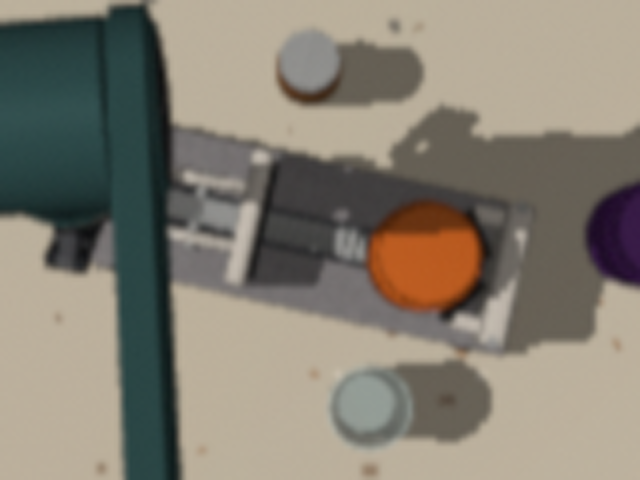

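The tab is up and the tool is clear. In the top crop the upright now spans (262,152)–(237,283), well away from the canister, which still stands at (425,257). I'll check the distance numerically.

```bash
python3 - <<'E'
from h import *
import pickle;o=pickle.load(open('o5.pkl','rb'))
y=np.array([.2364,.9717,0]);g=np.array([.5155,-.0301,0])
for n,p,z in(('near edge',(321,211),.0595),('liptop',(321,170),.074),('upright back',(321,286),.103),('bed end',(321,149),.03)):
    print(n,(onz('wrist',p,z,o)-g)@y)
f=lambda c:onz('top',(240+(c[0]+.5)/4-.5,160+(c[1]+.5)/4-.5),.103)
u=(f((262,152))+f((237,283)))/2;print('upright',(u-g)@y)
print('can',onz('top',(240+425/4,160+257/4),.15))
E
```

```text
near edge 0.10485637362963392
liptop 0.14906068543048726
upright back 0.049030246774267865
bed end 0.16003185709234327
upright 0.042727949912356206
can [ 0.4927 -0.1055  0.15  ]
```

```bash
python3 -c "
from plant import env
print(env.hand_in())"
```

```text
the job is handed in; nothing more can be done
None
```

The vise is open and the job handed in at about 12 s: the jaw moved about 73 mm and took a 13 N push without giving, so I took it as home on the end stop. The tab is back up, the tool is clear, and the canister is still standing in place to within about 3 mm by camera.

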